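Tamper back into the touch-latch tool box

ROBOT

A 6-joint arm with a two-finger parallel gripper is mounted at the origin on a cart in front of the work surface, level with it; the furniture and walls round the work are solid. World frame = base frame: x ahead of the robot, y to its left, z up, the work surface at z = 0. Lengths are in m, angles in rad, forces in N, time in s.
With the tool pointing down it reaches from about 0.2 to 0.875 m from the base axis. Payload 3.4 kg.
Tool frame: the origin (TCP) lies on the mounting face of the last link; the fingertips stand 199 mm ahead of it and the grasp point (between the pads) lies 180 mm ahead of it; z points along the fingers, y is the line along which they close (so a half turn about z gives the same grasp; the last joint's range is limited). The gripper opens to 94 mm and grips with 3 to 60 N. Pads are 16 mm wide; open, the fingers measure 119 mm over their backs; the gripper's body (75 mm by 177 mm) begins 78 mm behind the grasp point.
Start: joints at [1.017, 0.276, 1.505, -0, 1.361, -0.121], TCP at [0.241, 0.522, 0.405] pointing down, gripper open.
Joint ranges: [-2.89, 2.89], [-0.75, 2.08], [0.22, 2.7], [-1.18, 4.32], [0.11, 2.71], [-2.7, 2.7]. Speed limits (rad/s): [2.57, 2.57, 3.14, 3.14, 3.14, 3.14].

INTERFACE

Orientations are given as a unit quaternion [x, y, z, w].
In Python, from rig import observe, snapshot, camera_model, job gives the robot as it stands.
- The arm moves only by the tool move_arm, never from a script. Its argument "rows" is a list that holds one entry, the list of rows, each a list of 6 numbers: the shift along the tool's x, y, z in units of 25 mm (1.0 is 25 mm), then the turn, a rotation vector about the tool's x, y, z in degrees. A call has 1 to 10 rows; each row shifts and turns the commanded pose from where the row before left it, along the tool's axes as they then stand; what a row does not reach is not made up. A row lasts 1/12 s, in which the tool goes at most 41.7 mm and 7.16 degrees, less where a joint would pass 70% of its speed; a pose out of reach is approached as far as the arm can. A call is refused whole if a number of a shift passes 1 or a number of a turn 7.16, either way. A call with a gripper value outside its range is refused whole. "grip" is the opening, from 0 (shut) to 1 (fully open), set as the call begins (left out, the last holds). The fingers move at their own pace and stop on an object; "grip_force" is the grip in N (left out, the last holds). Time passes only in rows, so rows that do not move let the fingers close. It gives the time, the measured TCP pose, the force, the opening and the grip force at its end, in the units of the state.
- observe(): the state, without advancing time (a new reading comes with each control period).
- snapshot(name): name is "scene" or "top" or "wrist"; returns (picture, depth): 384x512x3 uint8, red, green, blue; 384x512 float32, m along the optical axis (not along the pixel's ray), 0 where there is no reading.
- camera_model(name): a dict with "intrinsics" (3x3 intrinsics, pixels), "eye" and "rotation" of the camera in the world; the wrist camera has in their place "hand_eye" (4x4, takes a point from camera to tool coordinates, whose origin is the TCP and whose axes are the flange's). Camera axes: x right, y up, looking along -z (the intrinsics and any distortion apply to the point x, -y, -z); pixel columns grow to the right and rows downward; lengths in m; the calibration is good to about 2 mm. A picture is of the moment at which its call begins: read the wrist's pose just before it. camera_model takes no time and is no camera call.
- job.sign_off(): hands the job in; it is judged then, once.
The state is a dict: "t": time; "qpos": joint angles; "joint_vel": joint speeds; "joint_efforts": joint torques, N m; "eef_pos": TCP position; "ee_rot": TCP orientation; "force": force on the tool from outside, world axes, zero at the start; "ft_torque": the same for the moment, N m; "grip_width": finger opening in m; "grip_force": force on a finger pad.
Only numpy, scipy, OpenCV 4.12 (cv2) and the standard library are available. Lean on these libraries where they do the work, as an engineer would, in place of code of your own. Each camera call takes 0.05 s, during which the arm holds its last target. There are 200 camera calls.

TASK

Closing up: put the tamper with the wooden handle away in the counter tool box. The box has no handle: press its lid down near the front until the touch latch clicks, then keep your fingers on the lid as it springs up, letting it rise slowly all the way instead of flying open; set the tamper down gently, standing upright in the empty bay (not dropped), and press the lid shut until it latches and stays shut by itself. Leave the black tamper and the bar measure where they stand.

Things in the scene. Friction and masses are not known exactly. Their poses are not given: they have to be found in the camera images.
- tool_box: fixed dark steel box, 150 (its x, front to back) x 230 (its y) x 122 mm high, walls 5 mm (back wall only 110 high). Origin: centre of its underside, on the worktop; +x points to its back (hinge side, away from the robot at yaw 0), +y to its left. Two bays under the lid: left (+y) holds the bar measure, right (-y) is empty. Latch arm inside mid front
- lid (a joint): angle (rad) of the light-brown wooden lid, 130 mm front to back x 215 wide x 8 thick, flush between the walls, hinged at its far top edge: about 0.003 = shut and latched, -0.047 = pressed in to its stop (6 mm at the front), 1.75 = fully open, leaning 10 deg back past upright. A spring drives it open (about 3 N at the front when shut) and holds it open; let go at the latch it flies up at 6 rad/s
- lid_hinge (a point): midpoint of the hinge axis, 120.5 mm above the worktop, 66.5 mm behind the box centre, level with the lid's top face when shut; fixed to the box, same axes as the box (the hinge axis is its y)
- lid_press (a point): point on the lid's top face, mid width, 105 mm from the hinge, 29 mm from the free front edge, by the black touch spot; moves with the lid, z = its normal. Push-push latch: pressed to its stop (some 4 N, then stiff) and let up, the lid is free; brought down, pressed to the stop and let go, it springs back flush and is held. Press fully and let up slowly: a part press may half-catch it
- free_bay (a point): on the rubber floor of the empty right-hand bay, midway across it and 10 mm nearer the front than its middle, 9 mm above the worktop; same axes as the box. The bay is 140 mm (x) by 108 mm (y), walled by a 61 mm high wooden divider on the +y side and the box walls (tops at 122 mm) on the others
- tamper_wood: coffee tamper to put away: steel base 58 mm across and 18 mm high, reddish-brown turned wooden handle up to 36 mm across from 28 to 93 mm height, 94 mm high in all, 0.4 kg. Origin: centre of its underside, z up its handle. Stands on the worktop to the left or right of the box
- tamper_black: the same tamper with a black handle, on the other side of the box; stays out. Origin: centre of its underside
- jigger: steel double-cone bar measure, 43 mm across x 86 mm high, standing in the left bay; stays there. Origin: centre of its underside
Not all that is in view belongs to the job. What is shaped like the tamper_wood but red is not meant.

How it is judged:
By the outcome, as a careful person would: the job done as asked, in the order asked, and still so for the second after the job is handed in, with the robot touching nothing.
It also fails if it takes over 72 s, if anything falls off the work surface, if the arm or the gripper's body presses on something with over 40 N, if the wrist force passes 120 N, or if a joint passes its speed limit or range.

## Working session

There is one attempt and no reset: what is moved stays moved. The work goes in short steps, Python scripts to look and compute and a tool call to move; the robot and the scene stay as the last step left them, time stands still between calls to the robot, and variables do not carry over. Pictures are saved under pics/ and viewed, at most 10 in all, crops included, and the job is handed in when it is done.

Besides the shell and the picture viewer there is one more tool, called after ">>>" as a command line: name --argument value ..., lists and objects as JSON in quotes. move_arm: Moves the arm, as the interface text tells. Its arguments: {"type":"object","properties":{"rows":{"type":"array"},"grip":{"type":"number"},"grip_force":{"type":"number"}},"required":["rows"]}

```bash
ls; mkdir -p pics; cat > h.py <<'E'
import numpy as np, cv2
from rig import observe, snapshot, camera_model, job
from scipy.spatial.transform import Rotation as R
def cloud(name):
    s=observe(); p,d=snapshot(name); m=camera_model(name); K=np.array(m["intrinsics"])
    v,u=np.mgrid[:384,:512]; dist=m.get("distortion")
    x=(u-K[0,2])/K[0,0]; y=(v-K[1,2])/K[1,1]
    if dist is not None:
        q=cv2.undistortPoints(np.stack([u,v],-1).reshape(-1,1,2).astype(float),K,np.array(dist,float)).reshape(384,512,2); x,y=q[...,0],q[...,1]
    c=np.stack([x*d,-y*d,-d],-1)
    if "hand_eye" in m:
        H=np.array(m["hand_eye"]); c=c@H[:3,:3].T+H[:3,3]
        w=c@R.from_quat(s["ee_rot"]).as_matrix().T+np.array(s["eef_pos"])
    else: w=c@np.array(m["rotation"]).T+np.array(m["eye"])
    w[d<=0]=np.nan
    return p,w
def save(p,n): cv2.imwrite("pics/"+n+".png",cv2.cvtColor(p,cv2.COLOR_RGB2BGR))
E
python3 - <<'E'
from h import *
for n in("scene","top"):
    p,w=cloud(n); save(p,n); np.savez(n,p=p,w=w)
    m=camera_model(n); print(n,m)
print(camera_model("wrist")); print(observe())
a=cv2.imread("pics/scene.png");b=cv2.imread("pics/top.png")
E
```

```text
picsTraceback (most recent call last):
  File "<stdin>", line 3, in <module>
  File "h.py", line 14, in cloud
    else: w=c@np.array(m["rotation"]).T+np.array(m["eye"])
            ~^~~~~~~~~~~~~~~~~~~~~~~~~~
ValueError: matmul: Input operand 1 has a mismatch in its core dimension 0, with gufunc signature (n?,k),(k,m?)->(n?,m?) (size 4 is different from 3)
```

Rotation is a quaternion.

```bash
sed -i 's/np.array(m\["rotation"\]).T/R.from_quat(m["rotation"]).as_matrix().T/' h.py
python3 - <<'E'
from h import *
for n in("scene","top"):
    p,w=cloud(n); save(p,n); np.savez(n,p=p,w=w)
    m=camera_model(n); print(n,m)
    z=w[...,2]; print(np.nanpercentile(z,[5,25,50,75,95]))
print(camera_model("wrist")); print(observe())
E
```

```text
scene {'intrinsics': array([[425.5806059 ,   0.        , 253.79902604],
       [  0.        , 425.5806059 , 190.1488895 ],
       [  0.        ,   0.        ,   1.        ]]), 'eye': array([-0.1739881 , -0.44713863,  0.9172089 ]), 'rotation': array([ 0.32115912, -0.18792218, -0.47781822,  0.79575865])}
[-4.32510003e-01 -3.61801465e-04  7.31968910e-02  3.02929433e-01
  8.14306744e-01]
top {'intrinsics': array([[472.05858975,   0.        , 250.43310381],
       [  0.        , 472.05858975, 194.58949242],
       [  0.        ,   0.        ,   1.        ]]), 'eye': array([ 0.31254948, -0.07546188,  1.17789202]), 'rotation': array([-0.07411466,  0.06172323,  0.7078585 , -0.69973824])}
[-0.90089126 -0.00464665  0.0011666   0.1191784   0.36771086]
{'intrinsics': array([[307.1630945 ,   0.        , 260.41391929],
       [  0.        , 307.1630945 , 192.08490441],
       [  0.        ,   0.        ,   1.        ]]), 'hand_eye': array([[ 1.05319788e-03,  9.71777433e-01,  2.35897248e-01,
         6.89546937e-02],
       [ 9.99999277e-01, -8.86715520e-04, -8.11823726e-04,
        -1.75646971e-04
[... 193 characters left out ...]
: array([ 1.01697402e+00,  2.76406649e-01,  1.50579516e+00, -2.29491219e-05,
        1.36070195e+00, -1.21012766e-01]), 'joint_vel': array([ 2.70584124e-04, -9.59803053e-04, -2.92282338e-03, -5.30299193e-04,
        1.15870533e-03, -5.69698707e-05]), 'joint_efforts': array([ 1.01766705e-03, -4.04923403e+01, -2.37432486e+01,  6.99972105e-02,
        3.15121561e-02, -9.70971655e-05]), 'eef_pos': array([0.24110417, 0.52184409, 0.40404665]), 'ee_rot': array([ 2.14717253e-01,  9.76676032e-01, -6.22299452e-04, -2.06432563e-04]), 'force': array([ 0.53182779, -0.50379896,  0.60446793]), 'ft_torque': array([ 0.04869706, -0.02126447,  0.05077876]), 'grip_force': 0.0, 'grip_width': 0.09407882886452722}
```

View pics/top.png

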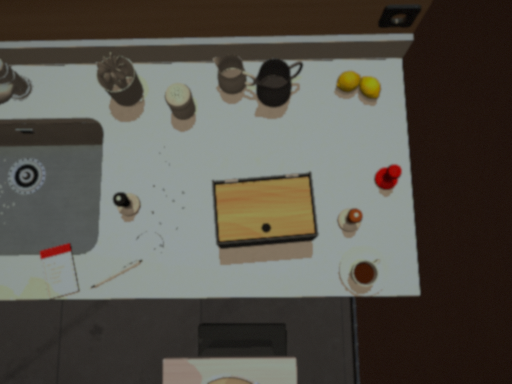

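View pics/scene.png

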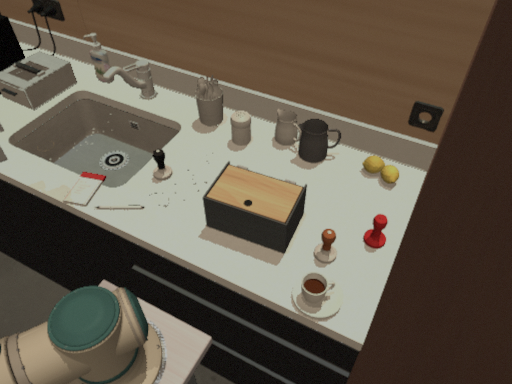

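Candidates (top view): wooden tamper (354,215); red look-alike (390,173); black tamper (122,199); the coffee cup (364,272) has a brown disc. By the description, I choose (354,215), which has a reddish-brown handle and a steel base and stands right of the box.

```bash
python3 - <<'E'
from h import *
for n,tb,bb in(("top",(335,200,370,240),(205,165,325,255)),("scene",(308,222,345,268),(195,155,315,250))):
    f=np.load(n+".npz");p,w=f["p"],f["w"]
    def reg(b): return w[b[1]:b[3],b[0]:b[2]].reshape(-1,3),p[b[1]:b[3],b[0]:b[2]].reshape(-1,3).astype(int)
    q,c=reg(tb)
    top=q[(q[:,2]>.04)]; print(n,"tamper hi n",len(top),"zmax",np.nanmax(q[:,2]),"med",np.median(top,0),top.min(0),top.max(0))
    for lo,hi in((.010,.025),(.03,.05),(.05,.075),(.075,.1)):
        b=q[(q[:,2]>lo)&(q[:,2]<hi)]
        if len(b)>5: print(lo,len(b),b.min(0),b.max(0))
    print("table z",np.nanmedian(q[q[:,2]<.008][:,2]))
    q,c=reg(bb); k=(q[:,2]>.112)&(q[:,2]<.13); r=cv2.minAreaRect(q[k][:,:2].astype(np.float32)); print("box rect",r,"z",np.median(q[k][:,2]))
    L=k&(c[:,0]>c[:,2]+40)&(c[:,0]>110); r=cv2.minAreaRect(q[L][:,:2].astype(np.float32)); print("lid rect",r,cv2.boxPoints(r).round(4).tolist(),"z",np.median(q[L][:,2]),L.sum())
    A=np.c_[q[L][:,:2],np.ones(L.sum())];print("plane",np.linalg.lstsq(A,q[L][:,2],rcond=None)[0])
f=np.load("top.npz")
a=cv2.resize(f["p"][160:260,300:420],(720,600),interpolation=cv2.INTER_CUBIC);save(a,"crop1")
E
```

```text
top tamper hi n 188 zmax 0.0990640374192473 med [ 0.47208367 -0.29841899  0.08946027] [ 0.45737052 -0.31739593  0.04158989] [ 0.49128949 -0.28325647  0.09906404]
0.01 243 [ 0.44488357 -0.32927251  0.01002275] [ 0.50040426 -0.2724603   0.02436233]
0.03 8 [ 0.46388263 -0.29718116  0.03167425] [ 0.47385399 -0.29055091  0.04158989]
0.05 6 [ 0.4588892  -0.29462046  0.06961454] [ 0.47843531 -0.2838266   0.07497896]
0.075 181 [ 0.45737052 -0.31739593  0.0753393 ] [ 0.49128949 -0.28325647  0.09906404]
table z -0.00039633655324267103
box rect ((0.489094614982605, -0.08841336518526077), (0.1498671919107437, 0.23054863512516022), 4.404921531677246) z 0.12066042261999255
lid rect ((0.48691463470458984, -0.08845046162605286), (0.12925219535827637, 0.2140083909034729), 4.155933856964111) [[0.4147000014781952, 0.01360000018030405], [0.4302000105381012, -0.19990000128746033], [0.5590999722480774, -0.19050000607967377], [0.5436000227928162, 0.023000000044703484]] z 0.12067034775635355 5168
plane [-0.00819525 -0.00044285  0.12463563]
scene tamper hi n 220 zmax 0.09712095820744471 med [ 0.46776199 -0.3
[... 268 characters left out ...]
05 43 [ 0.45862569 -0.31444393  0.05021316] [ 0.47225825 -0.28463945  0.07489087]
0.075 161 [ 0.45619668 -0.31588013  0.0758212 ] [ 0.49078574 -0.28115703  0.09712096]
table z 0.000829611717478862
box rect ((0.4902728796005249, -0.08601377159357071), (0.15112252533435822, 0.23195546865463257), 3.9661898612976074) z 0.12180403370024862
lid rect ((0.4932000935077667, -0.08360503613948822), (0.14060457050800323, 0.21981137990951538), 4.275620937347412) [[0.414900004863739, 0.020800000056624413], [0.43130001425743103, -0.19840000569820404], [0.5715000033378601, -0.18799999356269836], [0.5551000237464905, 0.031199999153614044]] z 0.1219253884949717 3035
plane [-0.00769404  0.00037199  0.1256643 ]
```

View pics/crop1.png

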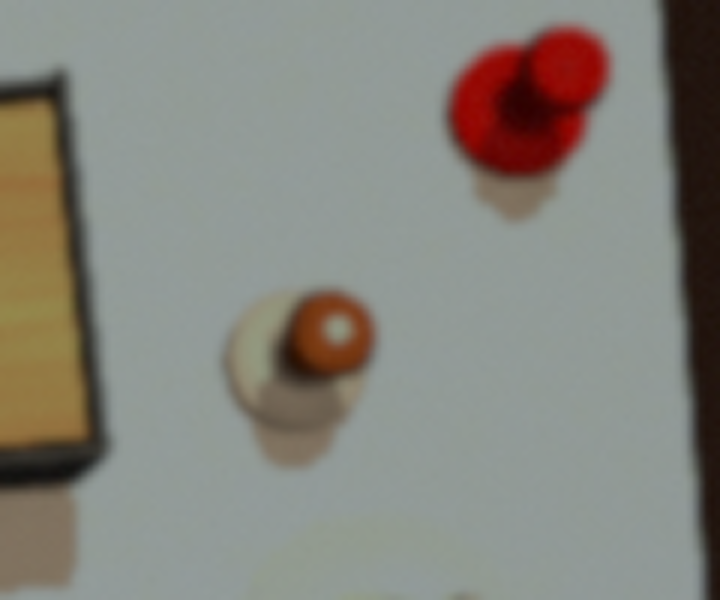

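The crop confirms the choice: wooden tamper at (335,335), with the red one at (565,70) clearly different. Next I close the fingers, turn the tool into box axes and go above the press spot.

>>> move_arm --rows '[[[0, 0, 0, 0, 0, -5.79], [0, 0, 0, 0, 0, -5.79], [0, 0, 0, 0, 0, -5.79], [0, 0, 0, 0, 0, -5.79], [0, 0, 0, 0, 0, -5.79]]]' --grip 0 --grip_force 20

```text
t: 0.57
eef_pos: [0.2411, 0.5219, 0.4043]
ee_rot: [-0.039, 0.999, -0.0, -0.0]
force: [0.1, -0.7, -0.2]
grip_width: 0.0638
grip_force: 0.0
```

>>> move_arm --rows '[[[-0.27, -1, 0, 0, 0, 0], [-0.27, -1, 0, 0, 0, 0], [-0.27, -1, 0, 0, 0, 0], [-0.27, -1, 0, 0, 0, 0], [-0.27, -1, 0, 0, 0, 0], [-0.27, -1, 0, 0, 0, 0], [-0.27, -1, 0, 0, 0, 0], [-0.27, -1, 0, 0, 0, 0], [-0.27, -1, 0, 0, 0, 0], [-0.27, -1, 0, 0, 0, 0]]]'

```text
t: 1.4
eef_pos: [0.3266, 0.2763, 0.4045]
ee_rot: [-0.036, 0.999, -0.0, -0.0]
force: [0.1, 0.5, 0.1]
grip_width: 0.0006
grip_force: 0.0
```

>>> move_arm --rows '[[[-0.27, -1, 0, 0, 0, 0], [-0.27, -1, 0, 0, 0, 0], [-0.27, -1, 0, 0, 0, 0], [-0.27, -1, 0, 0, 0, 0], [-0.27, -1, 0, 0, 0, 0], [-0.27, -1, 0, 0, 0, 0], [-0.27, -1, 0, 0, 0, 0], [-0.27, -1, 0, 0, 0, 0], [-0.27, -1, 0, 0, 0, 0], [-0.27, -1, 0, 0, 0, 0]]]'

```text
t: 2.23
eef_pos: [0.4121, 0.0318, 0.4046]
ee_rot: [-0.036, 0.999, 0.0, -0.0]
force: [0.5, 0.0, 0.1]
grip_width: 0.0004
grip_force: 0.0
```

```bash
cat >> h.py <<'E'
C=np.array([.4897,-.0872,0]); Y=np.radians(4.15)
def st(): 
    s=observe(); M=R.from_quat(s["ee_rot"]).as_matrix(); B=R.from_euler('z',Y).as_matrix()
    tip=np.array(s["eef_pos"])+.199*M[:,2]
    print("t",round(s["t"],2),"tcp",s["eef_pos"].round(4),"F",s["force"].round(1),"q",s["qpos"].round(2),"w",s["grip_width"].round(3))
    print("tip in box",((tip-C)@B).round(4),"tool axes in box cols:",(B.T@M).round(3).tolist())
    return s,M
E
python3 -c "
from h import *
st()"
```

```text
Traceback (most recent call last):
  File "h.py", line 22, in st
    print("t",round(s["t"],2),"tcp",s["eef_pos"].round(4),"F",s["force"].round(1),"q",s["qpos"].round(2),"w",s["grip_width"].round(3))
                                                                                                             ^^^^^^^^^^^^^^^^^^^^^
AttributeError: 'float' object has no attribute 'round'
```

>>> move_arm --rows '[[[-0.24, -1, 0, 0, 0, 0], [-0.24, -1, 0, 0, 0, 0], [-0.24, -1, 0.4, 0, 0, 0], [-0.24, -1, 0.5, 0, 0, 0], [-0.24, -1, 0.5, 0, 0, 0], [0, 0, 0.5, 0, 0, 0], [0, 0, 0.5, 0, 0, 0], [0, 0, 0.4, 0, 0, 0], [0, 0, 0, 0, 0, 0]]]'

```text
t: 2.98
eef_pos: [0.4501, -0.0894, 0.3325]
ee_rot: [-0.036, 0.999, 0.001, -0.002]
force: [0.1, 1.0, -1.7]
grip_width: 0.0004
grip_force: 0.0
```

```bash
sed -i 's/s\["grip_width"\].round(3)/round(s["grip_width"],3)/' h.py
python3 -c "
from h import *
st()"
```

```text
t 2.98 tcp [ 0.4501 -0.0894  0.3325] F [ 0.1  1.  -1.7] q [-0.35  0.16  1.85  0.    1.13 -1.99] w 0.0
tip in box [-0.0405  0.0011  0.1335] tool axes in box cols: [[-1.0, 0.001, -0.004], [0.001, 1.0, 0.002], [0.004, 0.002, -1.0]]
```

>>> move_arm --rows '[[[0, 0, 0.4, 0, 0, 0], [0, 0, 0.1, 0, 0, 0], [0, 0, 0.1, 0, 0, 0], [0, 0, 0.1, 0, 0, 0]]]'

```text
t: 3.32
eef_pos: [0.4508, -0.0892, 0.3177]
ee_rot: [-0.036, 0.999, 0.0, -0.0]
force: [-2.7, 0.5, 6.1]
grip_width: 0.0008
grip_force: 3.1
```

```bash
python3 -c "
from h import *
st()"
```

```text
t 3.32 tcp [ 0.4508 -0.0892  0.3177] F [-2.7  0.5  6.1] q [-0.35  0.17  1.88  0.    1.09 -1.99] w 0.001
tip in box [-0.039   0.0008  0.1187] tool axes in box cols: [[-1.0, -0.0, -0.0], [-0.0, 1.0, 0.0], [0.0, 0.0, -1.0]]
```

>>> move_arm --rows '[[[0, 0, 0.08, 0, 0, 0], [0, 0, 0.06, 0, 0, 0]]]'

```text
t: 3.48
eef_pos: [0.4508, -0.0892, 0.3148]
ee_rot: [-0.036, 0.999, -0.0, 0.0]
force: [-4.6, 0.7, 16.0]
grip_width: 0.0004
grip_force: 8.0
```

>>> move_arm --rows '[[[0, 0, 0.06, 0, 0, 0]]]'

```text
t: 3.57
eef_pos: [0.4509, -0.0892, 0.3145]
ee_rot: [-0.036, 0.999, -0.0, 0.0]
force: [-7.4, 2.5, 26.9]
grip_width: 0.0008
grip_force: 13.7
```

>>> move_arm --rows '[[[0, 0, -0.06, 0, 0, 0], [0, 0, -0.06, 0, 0, 0], [0, 0, -0.06, 0, 0, 0], [0, 0, -0.06, 0, 0, 0], [0, 0, -0.06, 0, 0, 0], [0, 0, -0.06, 0, 0, 0]]]'

```text
t: 4.07
eef_pos: [0.4509, -0.0893, 0.3212]
ee_rot: [-0.036, 0.999, 0.0, -0.0]
force: [-1.5, 0.5, 1.7]
grip_width: 0.0003
grip_force: 1.2
```

```bash
python3 -c "
from h import *
st()"
```

```text
t 4.07 tcp [ 0.4509 -0.0893  0.3212] F [-1.5  0.5  1.7] q [-0.35  0.17  1.87  0.    1.1  -1.99] w 0.0
tip in box [-0.0389  0.0008  0.1222] tool axes in box cols: [[-1.0, -0.0, -0.0], [-0.0, 1.0, 0.0], [0.0, 0.0, -1.0]]
```

>>> move_arm --rows '[[[-0.01, 0, -0.23, 0, 0, 0], [-0.02, 0, -0.23, 0, 0, 0], [-0.03, 0, -0.22, 0, 0, 0], [-0.04, 0, -0.22, 0, 0, 0], [-0.05, 0, -0.22, 0, 0, 0], [-0.06, 0, -0.22, 0, 0, 0], [-0.08, 0, -0.21, 0, 0, 0], [-0.09, 0, -0.21, 0, 0, 0], [-0.1, 0, -0.21, 0, 0, 0], [-0.11, 0, -0.2, 0, 0, 0]]]'

```text
t: 4.9
eef_pos: [0.4661, -0.0884, 0.376]
ee_rot: [-0.036, 0.999, -0.0, 0.0]
force: [1.7, -0.5, 1.5]
grip_width: 0.0005
grip_force: 0.8
```

```bash
python3 -c "
from h import *
st()
p,w=cloud('scene');save(p,'s2')"
```

```text
t 4.9 tcp [ 0.4661 -0.0884  0.376 ] F [ 1.7 -0.5  1.5] q [-0.33  0.14  1.76 -0.    1.24 -1.98] w 0.0
tip in box [-0.0235  0.0004  0.177 ] tool axes in box cols: [[-1.0, -0.0, 0.001], [-0.0, 1.0, -0.0], [-0.001, -0.0, -1.0]]
```

View pics/s2.png

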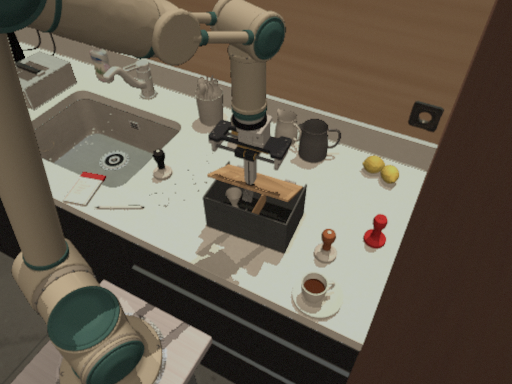

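The lid (front edge near (255,178)) is rising under the fingers at (248,165), with both bays visible. I continue along the arc.

>>> move_arm --rows '[[[-0.12, 0, -0.19, 0, 0, 0], [-0.13, 0, -0.19, 0, 0, 0], [-0.14, 0, -0.18, 0, 0, 0], [-0.14, 0, -0.18, 0, 0, 0], [-0.15, 0, -0.17, 0, 0, 0], [-0.16, 0, -0.16, 0, 0, 0], [-0.17, 0, -0.15, 0, 0, 0], [-0.18, 0, -0.14, 0, 0, 0], [-0.18, 0, -0.13, 0, 0, 0], [-0.19, 0, -0.12, 0, 0, 0]]]'

```text
t: 5.78
eef_pos: [0.5051, -0.0854, 0.416]
ee_rot: [-0.036, 0.999, 0.0, 0.0]
force: [1.1, -0.4, 1.1]
grip_width: 0.0004
grip_force: 0.5
```

>>> move_arm --rows '[[[-0.2, 0, -0.11, 0, 0, 0], [-0.2, 0, -0.1, 0, 0, 0], [-0.21, 0, -0.09, 0, 0, 0], [-0.21, 0, -0.08, 0, 0, 0], [-0.21, 0, -0.07, 0, 0, 0], [-0.22, 0, -0.06, 0, 0, 0], [-0.22, 0, -0.05, 0, 0, 0], [-0.22, 0, -0.04, 0, 0, 0], [-0.23, 0, -0.03, 0, 0, 0], [-0.23, 0, -0.02, 0, 0, 0]]]'

```text
t: 6.62
eef_pos: [0.5588, -0.0816, 0.4319]
ee_rot: [-0.036, 0.999, 0.0, 0.0]
force: [0.9, 0.1, -0.7]
grip_width: 0.0004
grip_force: 0.4
```

```bash
python3 -c "
from h import *
st()"
```

```text
t 6.62 tcp [ 0.5588 -0.0816  0.4319] F [ 0.9  0.1 -0.7] q [-0.27  0.25  1.48  0.    1.42 -1.91] w 0.0
tip in box [0.0693 0.0006 0.2329] tool axes in box cols: [[-1.0, -0.0, 0.0], [-0.0, 1.0, 0.0], [-0.0, 0.0, -1.0]]
```

>>> move_arm --rows '[[[-0.22, 0, 0, 0, 0, 0], [-0.22, 0, 0, 0, 0, 0], [-0.22, 0, 0, 0, 0, 0], [-0.22, 0, 0, 0, 0, 0], [-0.2, 0, 0, 0, 0, 0], [-0.15, 0, 0, 0, 0, 0], [-0.15, 0, 0, 0, 0, 0], [-0.15, 0, 0, 0, 0, 0], [-0.15, 0, 0, 0, 0, 0]]]'

```text
t: 7.37
eef_pos: [0.6003, -0.0786, 0.4319]
ee_rot: [-0.036, 0.999, 0.0, -0.0]
force: [0.8, 0.8, -0.6]
grip_width: 0.0003
grip_force: 0.0
```

```bash
python3 -c "
from h import *
st()
p,w=cloud('top');save(p,'t2'); np.savez('top2',p=p,w=w)
B=R.from_euler('z',Y).as_matrix(); b=(w-C)@B
k=(abs(b[...,1]+.055)<.03)&(b[...,2]>.13)&(b[...,2]<.30)&(b[...,0]<.13)
q=b[k]; print(len(q),q.min(0),q.max(0),np.median(q,0)); i=q[:,2].argmax(); print(q[i])"
```

```text
t 7.37 tcp [ 0.6003 -0.0786  0.4319] F [ 0.8  0.8 -0.6] q [-0.25  0.31  1.39 -0.    1.44 -1.89] w 0.0
tip in box [0.1108 0.0006 0.2329] tool axes in box cols: [[-1.0, 0.0, -0.0], [0.0, 1.0, 0.0], [0.0, 0.0, -1.0]]
529 [ 0.05870405 -0.08496137  0.13025785] [ 0.09050758 -0.03590084  0.25609788] [ 0.07374921 -0.06435385  0.20358305]
[ 0.08645442 -0.06835144  0.25609788]
```

The lid is fully open (top edge at x≈.088, z≈.25 in the box frame). Next is the tamper, going out sideways behind the lid.

>>> move_arm --rows '[[[0, -0.94, 0, 0, 0, 0], [0, -0.94, 0, 0, 0, 0], [0, -0.94, 0, 0, 0, 0], [0, -0.94, 0, 0, 0, 0], [0, -0.94, 0, 0, 0, 0], [0, -0.94, 0, 0, 0, 0], [0, -0.94, 0, 0, 0, 0], [0, -0.93, 0, 0, 0, 0], [0, -0.93, 0, 0, 0, 0], [0.7, 0, 0, 0, 0, 0]]]' --grip 0.8

```text
t: 8.25
eef_pos: [0.5997, -0.2944, 0.4304]
ee_rot: [-0.035, 0.999, -0.001, 0.001]
force: [-0.9, -1.0, 0.2]
grip_width: 0.0641
grip_force: 0.0
```

>>> move_arm --rows '[[[1, 0, 0.6, 0, 0, 0], [1, 0, 0.6, 0, 0, 0], [1, 0, 0.6, 0, 0, 0], [1, 0, 0.6, 0, 0, 0], [0.98, 0, 0.6, 0, 0, 0], [0, 0, 0.6, 0, 0, 0], [0, 0, 0, 0, 0, 0]]]'

```text
t: 8.83
eef_pos: [0.4717, -0.2987, 0.3396]
ee_rot: [-0.035, 0.999, 0.002, -0.002]
force: [-0.4, -0.0, -1.1]
grip_width: 0.0753
grip_force: 0.0
```

```bash
python3 -c "
from h import *
s,M=st()
p,w=cloud('wrist');save(p,'w1')
tip=np.array(s['eef_pos']); 
B=R.from_euler('z',Y).as_matrix(); b=(w-C)@B
near=(abs(b[...,0]+.031)<.05)&(abs(b[...,1]+.21)<.05)
for lo,hi in((.012,.022),(.05,.065),(.065,.08),(.08,.1)):
    q=b[near&(b[...,2]>lo)&(b[...,2]<hi)]
    if len(q)>5: print(lo,len(q),q.min(0).round(4),q.max(0).round(4),((q.min(0)+q.max(0))/2).round(4))
"
```

```text
t 8.83 tcp [ 0.4717 -0.2987  0.3396] F [-0.4 -0.  -1.1] q [-0.69  0.3   1.64  0.    1.21 -2.33] w 0.075
tip in box [-0.0341 -0.2088  0.1406] tool axes in box cols: [[-1.0, 0.002, -0.004], [0.001, 1.0, 0.004], [0.004, 0.004, -1.0]]
0.012 1251 [-0.0569 -0.2393  0.012 ] [-0.0137 -0.1834  0.022 ] [-0.0353 -0.2113  0.017 ]
0.065 60 [-0.0467 -0.2291  0.0668] [-0.021  -0.1938  0.0799] [-0.0338 -0.2114  0.0733]
0.08 1447 [-0.0468 -0.2289  0.08  ] [-0.0141 -0.1937  0.0964] [-0.0305 -0.2113  0.0882]
```

View pics/w1.png

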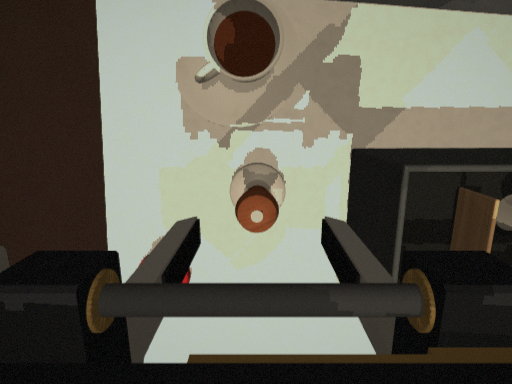

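The wooden handle at (257,210) is centred between the open fingers. I descend and grip.

>>> move_arm --rows '[[[0, 0, 0.7, 0, 0, 0], [0, 0, 0.7, 0, 0, 0], [0, 0, 0.7, 0, 0, 0], [0, 0, 0.7, 0, 0, 0], [0, 0, 0.5, 0, 0, 0], [0, 0, 0.3, 0, 0, 0], [0, 0, 0, 0, 0, 0]]]'

```text
t: 9.47
eef_pos: [0.4743, -0.2992, 0.2511]
ee_rot: [-0.037, 0.999, 0.001, -0.0]
force: [-0.5, 0.3, 0.5]
grip_width: 0.0748
grip_force: 0.0
```

>>> move_arm --rows '[[[0, 0, 0, 0, 0, 0], [0, 0, 0, 0, 0, 0], [0, 0, 0, 0, 0, 0], [0, 0, 0, 0, 0, 0], [0, 0, 0, 0, 0, 0], [0, 0, 0, 0, 0, 0]]]' --grip 0 --grip_force 30

```text
t: 9.97
eef_pos: [0.4738, -0.2993, 0.2523]
ee_rot: [-0.036, 0.999, -0.0, 0.0]
force: [0.1, -0.2, 0.1]
grip_width: 0.0391
grip_force: 0.0
```

```bash
python3 -c "
from h import *
st()"
```

```text
t 9.97 tcp [ 0.4738 -0.2993  0.2523] F [ 0.1 -0.2  0.1] q [-0.69  0.38  1.76  0.    1.   -2.33] w 0.039
tip in box [-0.0311 -0.2105  0.0533] tool axes in box cols: [[-1.0, 0.0, 0.001], [0.0, 1.0, -0.0], [-0.001, -0.0, -1.0]]
```

>>> move_arm --rows '[[[0, 0, 0, 0, 0, 0], [0, 0, 0, 0, 0, 0], [0, 0, 0, 0, 0, 0], [0, 0, 0, 0, 0, 0]]]'

```text
t: 10.3
eef_pos: [0.4739, -0.2997, 0.2523]
ee_rot: [-0.036, 0.999, -0.001, 0.0]
force: [0.0, -3.0, 2.3]
grip_width: 0.0341
grip_force: 30.0
```

>>> move_arm --rows '[[[0, 0, -0.2, 0, 0, 0], [0, 0, -0.4, 0, 0, 0], [0, 0, -0.4, 0, 0, 0], [0, 0, 0, 0, 0, 0]]]'

```text
t: 10.63
eef_pos: [0.4743, -0.2995, 0.2789]
ee_rot: [-0.036, 0.999, -0.001, 0.001]
force: [0.9, -0.9, -3.4]
grip_width: 0.0339
grip_force: 30.0
```

>>> move_arm --rows '[[[0, 0, -0.8, 0, 0, 0], [0, 0, -0.9, 0, 0, 0], [0, 0, -0.9, 0, 0, 0], [0, 0, -0.9, 0, 0, 0], [0, 0, -0.9, 0, 0, 0], [0, 0, -0.6, 0, 0, 0], [-0.2, 0.6, 0, 0, 0, 0], [-0.2, 0.7, 0, 0, 0, 0], [-0.2, 0.8, 0, 0, 0, 0], [-0.2, 0.8, 0, 0, 0, 0]]]'

```text
t: 11.47
eef_pos: [0.4882, -0.2247, 0.4019]
ee_rot: [-0.036, 0.999, 0.0, -0.0]
force: [-0.6, 0.1, -4.7]
grip_width: 0.034
grip_force: 30.0
```

>>> move_arm --rows '[[[-0.04, 0.8, 0, 0, 0, 0], [0, 0.8, 0, 0, 0, 0], [0, 0.7, 0, 0, 0, 0], [0, 0.6, 0, 0, 0, 0], [0, 0.38, 0, 0, 0, 0], [0, 0, 0, 0, 0, 0], [0, 0, 0, 0, 0, 0]]]'

```text
t: 12.05
eef_pos: [0.4835, -0.1436, 0.402]
ee_rot: [-0.037, 0.999, -0.0, 0.0]
force: [0.5, -0.1, -4.1]
grip_width: 0.0337
grip_force: 30.0
```

```bash
python3 -c "
from h import *
st()
p,w=cloud('scene');save(p,'s3')
p,w=cloud('wrist');B=R.from_euler('z',Y).as_matrix(); b=(w-C)@B
# bay geometry: right wall top & divider near x=-0.04
for z0,z1 in((.116,.128),(.055,.068)):
    k=(b[...,2]>z0)&(b[...,2]<z1)&(abs(b[...,0]+.045)<.015)&(abs(b[...,1])<.13); q=b[k]
    if len(q): print(z0,len(q),np.percentile(q[:,1],[0,2,25,50,75,98,100]).round(4))
"
```

```text
t 12.05 tcp [ 0.4835 -0.1436  0.402 ] F [ 0.5 -0.1 -4.1] q [-0.43  0.17  1.65 -0.    1.32 -2.07] w 0.034
tip in box [-0.0103 -0.056   0.203 ] tool axes in box cols: [[-1.0, -0.001, 0.0], [-0.001, 1.0, -0.001], [-0.0, -0.001, -1.0]]
0.116 596 [-0.1152 -0.1147 -0.1113  0.1097  0.1108  0.1138  0.1147]
0.055 267 [-0.1103 -0.1102 -0.002   0.1097  0.11    0.1106  0.1109]
```

View pics/s3.png

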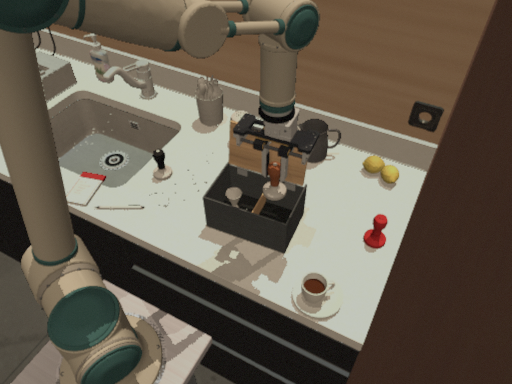

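The tamper (275,180) hangs upright over the right bay, and the lid stands open behind it. I lower it, slowly for the last part.

>>> move_arm --rows '[[[0, 0, 0.5, 0, 0, 0], [0, 0, 0.7, 0, 0, 0], [0, 0, 0.7, 0, 0, 0], [0, 0, 0.7, 0, 0, 0], [0, 0, 0.7, 0, 0, 0], [0, 0, 0.7, 0, 0, 0], [0, 0, 0.6, 0, 0, 0], [0, 0, 0.4, 0, 0, 0], [0, 0, 0.2, 0, 0, 0], [0, 0, 0.15, 0, 0, 0]]]'

```text
t: 12.98
eef_pos: [0.4837, -0.1443, 0.2677]
ee_rot: [-0.036, 0.999, 0.0, -0.0]
force: [-1.2, 0.2, -3.4]
grip_width: 0.0341
grip_force: 30.0
```

>>> move_arm --rows '[[[0, 0, 0.07, 0, 0, 0], [0, 0, 0.07, 0, 0, 0], [0, 0, 0.07, 0, 0, 0]]]'

```text
t: 13.23
eef_pos: [0.4839, -0.1439, 0.2635]
ee_rot: [-0.036, 0.999, -0.0, 0.001]
force: [0.1, 0.3, -4.4]
grip_width: 0.0339
grip_force: 30.0
```

```bash
python3 -c "
from h import *
st()"
```

```text
t 13.23 tcp [ 0.4839 -0.1439  0.2635] F [ 0.1  0.3 -4.4] q [-0.43  0.3   1.87  0.    0.98 -2.07] w 0.034
tip in box [-0.0096 -0.0562  0.0645] tool axes in box cols: [[-1.0, -0.0, 0.002], [-0.0, 1.0, -0.001], [-0.002, -0.001, -1.0]]
```

>>> move_arm --rows '[[[0, 0, 0.05, 0, 0, 0], [0, 0, 0.03, 0, 0, 0]]]'

```text
t: 13.4
eef_pos: [0.4837, -0.1437, 0.2612]
ee_rot: [-0.036, 0.999, -0.0, 0.0]
force: [-0.4, -0.4, 2.1]
grip_width: 0.0338
grip_force: 30.0
```

>>> move_arm --rows '[[[0, 0, 0.03, 0, 0, 0], [0, 0, 0, 0, 0, 0]]]'

```text
t: 13.57
eef_pos: [0.4838, -0.1438, 0.2612]
ee_rot: [-0.036, 0.999, -0.0, 0.001]
force: [-0.6, -0.1, 3.6]
grip_width: 0.034
grip_force: 30.0
```

It is resting on the floor. I release, opening only partly because of the bay width.

>>> move_arm --rows '[[[0, 0, 0, 0, 0, 0], [0, 0, 0, 0, 0, 0], [0, 0, 0, 0, 0, 0], [0, 0, 0, 0, 0, 0], [0, 0, 0, 0, 0, 0], [0, 0, 0, 0, 0, 0]]]' --grip 0.6

```text
t: 14.07
eef_pos: [0.4835, -0.1437, 0.2601]
ee_rot: [-0.036, 0.999, 0.0, 0.0]
force: [0.7, -0.2, 0.3]
grip_width: 0.0561
grip_force: 0.0
```

>>> move_arm --rows '[[[0, 0, -0.2, 0, 0, 0], [0, 0, -0.4, 0, 0, 0], [0, 0, -0.7, 0, 0, 0], [0, 0, -0.9, 0, 0, 0], [0, 0, -1, 0, 0, 0], [0, 0, -1, 0, 0, 0], [0, 0, -1, 0, 0, 0], [0, 0, -1, 0, 0, 0], [0, 0, -0.8, 0, 0, 0], [0, 0, 0, 0, 0, 0]]]'

```text
t: 14.9
eef_pos: [0.4842, -0.144, 0.4405]
ee_rot: [-0.036, 0.999, -0.002, 0.004]
force: [1.6, -0.6, -0.7]
grip_width: 0.0564
grip_force: 0.0
```

```bash
python3 -c "
from h import *
st()
p,w=cloud('wrist');save(p,'w2');B=R.from_euler('z',Y).as_matrix(); b=(w-C)@B
k=(b[...,2]>.08)&(b[...,2]<.112)&(abs(b[...,0])<.065)&(b[...,1]<-.005)&(b[...,1]>-.105); q=b[k]
print(len(q),q.min(0).round(4),q.max(0).round(4))
"
```

```text
t 14.9 tcp [ 0.4842 -0.144   0.4405] F [ 1.6 -0.6 -0.7] q [-0.43  0.15  1.59  0.    1.4  -2.07] w 0.056
tip in box [-0.0079 -0.0571  0.2416] tool axes in box cols: [[-1.0, -0.0, 0.009], [-0.0, 1.0, -0.005], [-0.009, -0.005, -1.0]]
807 [-0.0253 -0.0732  0.0875] [ 0.0076 -0.039   0.1047]
```

View pics/w2.png

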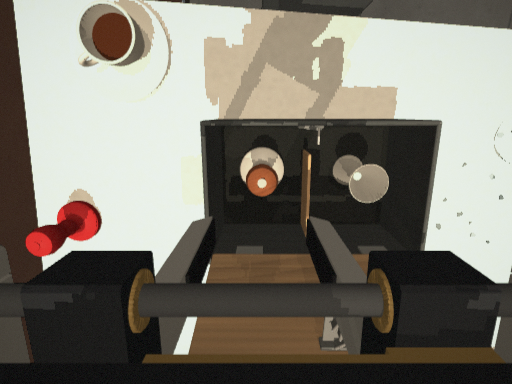

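The tamper stands upright at (262,178) in the right bay and the bar measure is at (365,180). I go over the lid to get behind it.

>>> move_arm --rows '[[[0, 0, -0.9, 0, 0, 0], [0, 0.4, -0.9, 0, 0, 0], [-0.5, 0.4, 0, 0, 0, 0], [-0.8, 0.4, 0, 0, 0, 0], [-0.9, 0.4, 0, 0, 0, 0], [-0.9, 0.4, 0, 0, 0, 0], [-0.9, 0.24, 0, 0, 0, 0], [-0.9, 0, 0, 0, 0, 0], [-0.5, 0, 0, 0, 0, 0], [0, 0, 0, 0, 0, 0]]]' --grip 0

```text
t: 15.78
eef_pos: [0.6162, -0.0777, 0.4776]
ee_rot: [-0.037, 0.999, 0.001, -0.001]
force: [0.6, -0.5, -1.2]
grip_width: 0.0004
grip_force: 0.0
```

>>> move_arm --rows '[[[0, 0, 0.6, 0, 0, 0], [0, 0, 0.8, 0, 0, 0], [0, 0, 0.6, 0, 0, 0], [0, 0, 0, 0, 0, 0]]]'

```text
t: 16.12
eef_pos: [0.6123, -0.078, 0.426]
ee_rot: [-0.036, 0.999, 0.001, -0.004]
force: [-0.7, -0.5, -1.4]
grip_width: 0.0004
grip_force: 0.0
```

```bash
python3 -c "
from h import *
st()"
```

```text
t 16.12 tcp [ 0.6123 -0.078   0.426 ] F [-0.7 -0.5 -1.4] q [-0.24  0.33  1.37 -0.    1.45 -1.88] w 0.0
tip in box [0.1212 0.0009 0.227 ] tool axes in box cols: [[-1.0, 0.0, -0.009], [0.0, 1.0, 0.003], [0.009, 0.003, -1.0]]
```

>>> move_arm --rows '[[[0.2, 0, 0, 0, 0, 0], [0.2, 0, 0, 0, 0, 0], [0.2, 0, 0, 0, 0, 0], [0.2, 0, 0, 0, 0, 0], [0.2, 0, 0, 0, 0, 0], [0.2, 0, 0, 0, 0, 0], [0.2, 0, 0, 0, 0, 0], [0.2, 0, 0, 0, 0, 0], [0.2, 0, 0, 0, 0, 0], [0.2, 0, 0, 0, 0, 0]]]'

```text
t: 16.95
eef_pos: [0.5638, -0.0817, 0.4303]
ee_rot: [-0.036, 0.999, -0.0, 0.0]
force: [1.0, -1.1, 0.6]
grip_width: 0.0002
grip_force: 0.5
```

```bash
python3 -c "
from h import *
st()"
```

```text
t 16.95 tcp [ 0.5638 -0.0817  0.4303] F [ 1.  -1.1  0.6] q [-0.27  0.25  1.47  0.    1.42 -1.91] w 0.0
tip in box [7.440e-02 1.000e-04 2.313e-01] tool axes in box cols: [[-1.0, -0.0, 0.0], [-0.0, 1.0, -0.0], [-0.0, -0.0, -1.0]]
```

Exactly at the upright point. I bring it down along the arc.

>>> move_arm --rows '[[[0.27, 0, 0.01, 0, 0, 0], [0.27, 0, 0.02, 0, 0, 0], [0.27, 0, 0.04, 0, 0, 0], [0.27, 0, 0.06, 0, 0, 0], [0.26, 0, 0.07, 0, 0, 0], [0.26, 0, 0.09, 0, 0, 0], [0.25, 0, 0.1, 0, 0, 0], [0.25, 0, 0.12, 0, 0, 0], [0.24, 0, 0.13, 0, 0, 0], [0.23, 0, 0.15, 0, 0, 0]]]'

```text
t: 17.78
eef_pos: [0.4996, -0.0864, 0.4102]
ee_rot: [-0.036, 0.999, -0.0, 0.0]
force: [1.0, -0.2, -0.8]
grip_width: 0.0002
grip_force: 0.7
```

>>> move_arm --rows '[[[0.22, 0, 0.16, 0, 0, 0], [0.21, 0, 0.17, 0, 0, 0], [0.2, 0, 0.19, 0, 0, 0], [0.19, 0, 0.2, 0, 0, 0], [0.18, 0, 0.21, 0, 0, 0], [0.16, 0, 0.22, 0, 0, 0], [0.15, 0, 0.23, 0, 0, 0], [0.14, 0, 0.24, 0, 0, 0], [0.12, 0, 0.24, 0, 0, 0], [0.11, 0, 0.25, 0, 0, 0]]]'

```text
t: 18.62
eef_pos: [0.4581, -0.0894, 0.3572]
ee_rot: [-0.036, 0.999, -0.0, 0.0]
force: [1.7, 1.0, 1.5]
grip_width: 0.0006
grip_force: 1.0
```

```bash
python3 -c "
from h import *
st()"
```

```text
t 18.62 tcp [ 0.4581 -0.0894  0.3572] F [1.7 1.  1.5] q [-0.34  0.15  1.8   0.    1.19 -1.99] w 0.001
tip in box [-3.160e-02  1.000e-04  1.582e-01] tool axes in box cols: [[-1.0, -0.0, 0.001], [-0.0, 1.0, -0.0], [-0.001, -0.0, -1.0]]
```

>>> move_arm --rows '[[[0.08, 0, 0.26, 0, 0, 0], [0.08, 0, 0.26, 0, 0, 0], [0.06, 0, 0.27, 0, 0, 0], [0.05, 0, 0.26, 0, 0, 0], [0.03, 0, 0.2, 0, 0, 0], [0, 0, 0.12, 0, 0, 0], [0, 0, 0.1, 0, 0, 0], [0, 0, 0.1, 0, 0, 0]]]'

```text
t: 19.28
eef_pos: [0.4507, -0.09, 0.3183]
ee_rot: [-0.036, 0.999, 0.0, -0.0]
force: [0.8, -0.3, 2.3]
grip_width: 0.0005
grip_force: 1.5
```

```bash
python3 -c "
from h import *
st()"
```

```text
t 19.28 tcp [ 0.4507 -0.09    0.3183] F [ 0.8 -0.3  2.3] q [-0.35  0.17  1.88 -0.    1.09 -1.99] w 0.001
tip in box [-3.930e-02  1.000e-04  1.193e-01] tool axes in box cols: [[-1.0, -0.0, -0.001], [-0.0, 1.0, 0.0], [0.001, 0.0, -1.0]]
```

>>> move_arm --rows '[[[0, 0, 0.1, 0, 0, 0], [0, 0, 0.1, 0, 0, 0]]]'

```text
t: 19.45
eef_pos: [0.4508, -0.0899, 0.3145]
ee_rot: [-0.036, 0.999, -0.0, 0.0]
force: [-5.7, 2.8, 31.4]
grip_width: 0.0004
grip_force: 15.8
```

>>> move_arm --rows '[[[0, 0, 0.06, 0, 0, 0], [0, 0, 0.03, 0, 0, 0]]]'

```text
t: 19.62
eef_pos: [0.4506, -0.0899, 0.3144]
ee_rot: [-0.036, 0.999, -0.0, 0.0]
force: [-6.5, 2.0, 33.1]
grip_width: 0.0008
grip_force: 16.6
```

At the stop. I let up slowly, staying close to catch it if it isn't latched.

>>> move_arm --rows '[[[0, 0, -0.06, 0, 0, 0], [0, 0, -0.06, 0, 0, 0], [0, 0, -0.06, 0, 0, 0], [0, 0, -0.06, 0, 0, 0], [0, 0, -0.06, 0, 0, 0], [0, 0, -0.06, 0, 0, 0], [0, 0, -0.06, 0, 0, 0], [0, 0, -0.06, 0, 0, 0], [0, 0, -0.06, 0, 0, 0], [0, 0, -0.06, 0, 0, 0]]]'

```text
t: 20.45
eef_pos: [0.4507, -0.0899, 0.326]
ee_rot: [-0.036, 0.999, 0.0, -0.0]
force: [-0.1, -0.5, -0.3]
grip_width: 0.0005
grip_force: 0.0
```

```bash
python3 -c "
from h import *
st()
p,w=cloud('wrist');B=R.from_euler('z',Y).as_matrix(); b=(w-C)@B
k=(b[...,2]>.09)&(b[...,2]<.16)&(abs(b[...,0]+.05)<.01)&(abs(abs(b[...,1])-.06)<.03); print(k.sum(),np.percentile(b[k][:,2],[10,50,90]))"
```

```text
t 20.45 tcp [ 0.4507 -0.0899  0.326 ] F [-0.1 -0.5 -0.3] q [-0.35  0.17  1.86  0.    1.11 -1.99] w 0.001
tip in box [-0.0391  0.0002  0.127 ] tool axes in box cols: [[-1.0, -0.0, -0.0], [-0.0, 1.0, 0.0], [0.0, 0.0, -1.0]]
5755 [0.12161569 0.12240861 0.12321745]
```

No contact and the lid is flush, so it is latched. I back off and check.

>>> move_arm --rows '[[[0, 0, -0.2, 0, 0, 0], [0, 0, -0.3, 0, 0, 0], [0, 0, -0.7, 0, 0, 0], [0, 0, -0.9, 0, 0, 0], [0, 0, -0.9, 0, 0, 0], [0, 0, -0.9, 0, 0, 0], [0, 0, -0.6, 0, 0, 0], [0, 0, 0, 0, 0, 0], [0, 0, 0, 0, 0, 0]]]'

```text
t: 21.25
eef_pos: [0.4508, -0.0899, 0.4395]
ee_rot: [-0.036, 0.999, -0.0, 0.001]
force: [0.3, 0.8, -0.4]
grip_width: 0.0006
grip_force: 0.0
```

```bash
python3 -c "
from h import *
st()
p,w=cloud('scene');save(p,'s4')
p,w=cloud('wrist');B=R.from_euler('z',Y).as_matrix(); b=(w-C)@B
k=(b[...,2]>.09)&(b[...,2]<.2)&(abs(b[...,0]+.05)<.01)&(abs(abs(b[...,1])-.06)<.03); print(k.sum(),np.percentile(b[k][:,2],[10,50,90]))"
```

```text
t 21.25 tcp [ 0.4508 -0.0899  0.4395] F [ 0.3  0.8 -0.4] q [-0.35  0.08  1.67  0.    1.39 -1.99] w 0.001
tip in box [-3.860e-02 -1.000e-04  2.405e-01] tool axes in box cols: [[-1.0, -0.0, 0.002], [-0.0, 1.0, -0.001], [-0.002, -0.001, -1.0]]
2424 [0.12151811 0.12242157 0.1233354 ]
```

View pics/s4.png

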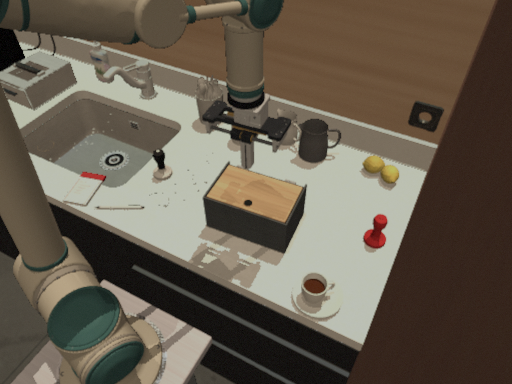

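The lid at (255,193) is shut and flush, the gripper is clear above it, the black tamper is untouched at (162,163), and the wooden tamper is out of sight inside the box.

```bash
python3 -c "
from rig import job
print(job.sign_off())"
```

```text
the job is handed in; nothing more can be done
None
```

The wooden-handled tamper stands upright in the right-hand bay, and the box lid is shut and latched. The black tamper and bar measure were not touched. I handed the job in at about 21 s on the robot's clock.

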